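Dress the tasting corner of the bread counter

TASK

Shingle the three crispbreads along the middle of the grey slate board, lengthwise: the pale one flat with its short edge up against the wooden stop bar, then the brown one and then the black seeded one on the side away from the bar, each lying with its near end on top of the one before, overlapping it by about a third of its length, like roof tiles. Stand the jam jar upright on the counter midway between the yellow dish and the blue dish, and set the crusty roll upright in the middle of the green pedestal.

Things in the scene. Friction and masses are not known exactly. Their poses are not given: they have to be found in the camera images.
- pale_center (a point): The pale wheat-coloured crispbread, a hard flat oblong 76 mm long (its x), 54 mm wide (its y) and 10 mm thick (its z), about 35 g, lying flat at the start; the point is its centre, half-way up.
- rye_center (a point): The brown rye crispbread, a hard flat oblong 76 mm long (its x), 54 mm wide (its y) and 10 mm thick (its z), about 35 g, lying flat at the start; the point is its centre, half-way up.
- black_center (a point): The black crispbread, a hard flat oblong 76 mm long (its x), 54 mm wide (its y) and 10 mm thick (its z), about 35 g, lying flat at the start; the point is its centre, half-way up; cream sesame dots on top.
- roll_center (a point): Round golden-brown crusty roll with pale cuts on its top, 60 mm in diameter (straight sides from 10 to 26 mm above its flat base), 42 mm high, about 70 g; the point is its centre, 21 mm above its base; z up.
- jar_center (a point): Closed jam jar, dark red with a paper label and bright red lid, 54 mm in diameter, 70 mm high, about 240 g; the point is its centre, 35 mm above its base; z up.
- board: Grey slate board fixed on the counter, 250 mm long (its x), 124 mm wide (its y), top 12 mm above the counter. Its origin is the centre of its underside. Across its -x end is a light wooden stop bar, 110 mm wide, standing 14 mm above the board's top; the bar's inner face is 105 mm from the origin towards -x. The +x end is open.
- stand: Fixed low pedestal with a flat round green top, 84 mm in diameter, 35 mm above the counter, on a dark foot. Origin: centre of its underside.
- yellow_dish: Small yellow open bowl fixed on the counter, 64 mm across, 42 mm high. Origin: centre of its underside. The line to the blue dish's centre is 190 mm long and runs along this dish's y axis (either way).
- blue_dish: Small blue open bowl fixed on the counter, 64 mm across, 42 mm high. Origin: centre of its underside.

How it is judged:
By the outcome, as a careful person would: the job done as asked, in the order asked, and still so for the second after the job is handed in, with the robot touching nothing.
It also fails if it takes over 96 s, if anything falls off the work surface, if the arm or the gripper's body presses on something with over 40 N, if the wrist force passes 120 N, or if a joint passes its speed limit or range.

ROBOT

A 6-joint arm with a two-finger parallel gripper is mounted at the origin on the work surface. World frame = base frame: x ahead of the robot, y to its left, z up, the work surface at z = 0. Lengths are in m, angles in degrees, forces in N, time in s.
With the tool pointing down it reaches from about 0.4 to 0.825 m from the base axis. Payload 7 kg.
Tool frame: the origin (TCP) lies between the finger pads; the fingertips stand 19 mm ahead of it and the grasp point (between the pads) is the TCP; x points along the fingers, y is the direction in which the jaws open and shut, and the axes are right-handed (so a half turn about x gives the same grasp; the last joint's range is limited). The gripper opens to 88 mm and grips with 3 to 60 N. Pads are 19 mm wide; open, the fingers measure 130 mm over their backs; the gripper's body (78 mm by 193 mm) begins 47 mm behind the grasp point.
Start: joints at [-53.337, 20.546, 0.682, 0, -70.136, -16.507], TCP at [0.233, -0.634, 0.246] pointing down, gripper open.
Joint ranges: [-176.03, 176.03], [-82.01, 121.73], [-58.28, 71.71], [-173.87, 95.51], [-174.79, -0.11], [-173.66, 173.66]. Speed limits (degrees/s): [136.94, 136.94, 172.46, 180, 180, 180].

INTERFACE

Orientations are given as [roll, pitch, yaw] about the fixed x, y, z axes, in that order (R = Rz(yaw) Ry(pitch) Rx(roll)).
In Python, from plant import * gives the robot as it stands.
- The arm moves only by the tool step_arm, never from a script. Its argument "steps" is a list of rows, each a list of 2 entries, a list of its own where there are three numbers: the shift along the tool's x, y, z in units of 0.02 m (1.0 is 0.02 m), then the turn about the tool's x in units of 6 degrees (1.0 is 6 degrees). A call has 1 to 20 rows; each row shifts and turns the commanded pose from where the row before left it, along the tool's axes as they then stand; what a row does not reach is not made up. A row lasts 1/12 s, in which the tool goes at most 41.7 mm and 7.16 degrees, less where a joint would pass 70% of its speed; a pose out of reach is approached as far as the arm can. A call with a number of a shift or a turn outside -1 to 1 is refused whole. A call with a gripper value outside its range is refused whole. "fingers" is the closure, from 0 (fully open) to 1 (shut), set as the call begins (left out, the last holds). The fingers move at their own pace and stop on an object; "grip_force" is the grip in N (left out, the last holds). Time passes only in rows, so rows that do not move let the fingers close. It gives the time, the measured TCP pose, the force and the opening at its end, in the units of the state.
- get_state(): the state, without advancing time (a new reading comes with each control period).
- capture(name): name is "scene" or "top" or "wrist"; returns the picture (384x512x3 uint8, blue, green, red); there is no depth.
- camera_model(name): a dict with "intrinsics" (3x3 intrinsics, pixels), "rvec" (rotation vector, rad) and "tvec" (3), from world to camera coordinates, as OpenCV has them. Camera axes: x right, y down, z forward; pixel columns grow to the right and rows downward; lengths in m; the calibration is good to about 2 mm. The wrist camera is an equidistant fisheye: a pixel r from the principal point sees the ray r / f radians off the axis. A picture is of the moment at which its call begins: read the wrist's pose just before it. camera_model takes no time and is no camera call; for the wrist camera it gives the pose at the moment of the call.
- close_job(): hands the job in, once; it reports no verdict.
The state is a dict: "time_s": time; "joints": joint angles; "qd": joint speeds; "joint_torque": joint torques, N m; "tcp_pos": TCP position; "eef_rot": TCP orientation; "contact_force": force on the tool from outside, world axes, zero at the start; "moment": the same for the moment, N m; "gripper_width": finger opening in m.
Only numpy, scipy, OpenCV 4.12 (cv2) and the standard library are available. Lean on these libraries where they do the work, as an engineer would, in place of code of your own. Each camera call takes 0.05 s, during which the arm holds its last target.

## Working session

There is one attempt and no reset: what is moved stays moved. The work goes in short steps, Python scripts to look and compute and a tool call to move; the robot and the scene stay as the last step left them, time stands still between calls to the robot, and variables do not carry over. Pictures are saved under pics/ and viewed, and the job is handed in when it is done.

Besides the shell and the picture viewer there is one more tool, called as name(argument=value, ...) on one line, values as JSON. step_arm: Moves the arm, as the interface text tells. Its arguments: {"type":"object","properties":{"steps":{"type":"array","items":{"type":"array"}},"fingers":{"type":"number"},"grip_force":{"type":"number"}},"required":["steps"]}

```bash
ls; mkdir -p pics
python3 - <<'E'
from plant import *
import cv2
s=get_state(); print(s)
for n in ["scene","top","wrist"]:
    m=camera_model(n); print(n,m)
    cv2.imwrite(f"pics/{n}0.png",capture(n))
E
```

```text
pics
{'time_s': 0.0, 'joints': array([-5.33374294e+01,  2.05930908e+01,  6.35032284e-01, -1.99678452e-02,
       -7.01375174e+01, -1.65066488e+01]), 'qd': array([-0.07297336,  0.03590736,  0.05987188,  0.11217031, -0.15734638,
       -0.02415662]), 'joint_torque': array([ 1.44460824e-03, -5.82714987e+01,  2.93054777e+01,  6.99721947e+00,
        6.76688593e-03, -1.51999552e-04]), 'tcp_pos': array([ 0.23240572, -0.63324309,  0.24461403]), 'eef_rot': array([ 95.3967414 ,  89.90259754, 115.54586316]), 'contact_force': array([ 0.62055525, -0.89918658, -0.36076806]), 'moment': array([-0.04531317,  0.00182659, -0.0017229 ]), 'gripper_width': 0.0872774842346603}
scene {'intrinsics': array([[469.24535112,   0.        , 254.81038477],
       [  0.        , 469.24535112, 196.91559148],
       [  0.        ,   0.        ,   1.        ]]), 'rvec': array([ 1.32774555,  2.41192742, -0.73012041]), 'tvec': array([ 0.21256499, -0.35797565,  1.57869965])}
top {'intrinsics': array([[433.59179191,   0.        , 259.11292201],
       [  0.        , 433.59179191, 188.06570702],
       [  0.        ,   0.        ,   1.        ]]), 'rvec': array([ 2.11128578, -2.16311911,  0.1296643 ]), 'tvec': array([0.08032945, 0.5189287 , 1.01955386])}
wrist {'intrinsics': array([[297.31863964,   0.        , 251.24163194],
       [  0.        , 297.31863964, 192.95638797],
       [  0.        ,   0.        ,   1.        ]]), 'rvec': array([-1.7035559 , -2.43743099, -0.3239769 ]), 'tvec': array([ 0.67389078, -0.03226696,  0.38914605])}
```

View pics/scene0.png

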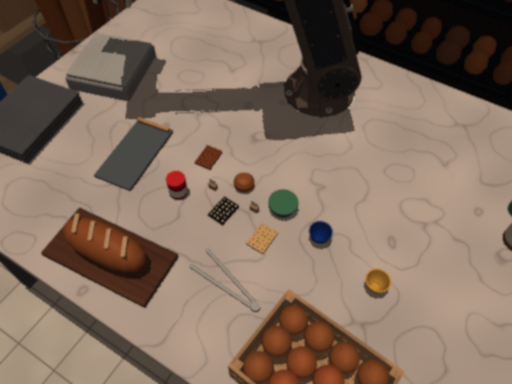

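View pics/top0.png

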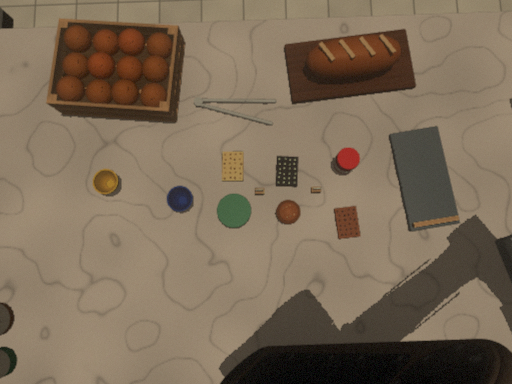

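View pics/wrist0.png

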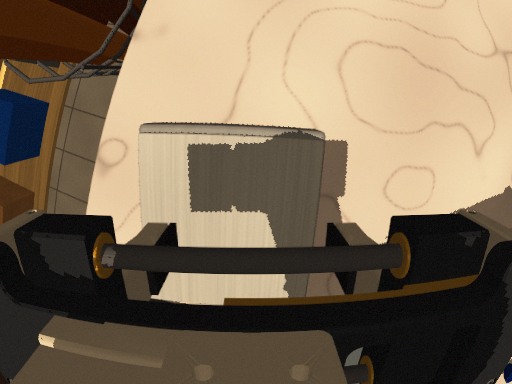

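```bash
cat > h.py <<'E'
import cv2, numpy as np
from scipy.spatial.transform import Rotation as Ro
def ray(m,uv,name="top"):
    K=m["intrinsics"];R=cv2.Rodrigues(m["rvec"])[0];C=-R.T@m["tvec"]
    uv=np.atleast_2d(np.asarray(uv,float))
    x=(uv[:,0]-K[0,2])/K[0,0]; y=(uv[:,1]-K[1,2])/K[1,1]
    if name=="wrist":
        r=np.hypot(x,y); k=np.where(r>1e-9,np.sin(r)/np.maximum(r,1e-9),1)
        d=np.stack([x*k,y*k,np.cos(r)],1)
    else: d=np.stack([x,y,np.ones_like(x)],1)
    return C,d@R
def onplane(m,uv,z,name="top"):
    C,d=ray(m,uv,name); t=(z-C[2])/d[:,2]
    return C+d*t[:,None]
def proj(m,P,name="top"):
    K=m["intrinsics"];R=cv2.Rodrigues(m["rvec"])[0]
    p=np.atleast_2d(P)@R.T+m["tvec"]
    if name=="wrist":
        h=np.hypot(p[:,0],p[:,1]);th=np.arctan2(h,p[:,2]);s=th/np.maximum(h,1e-9)
        x,y=p[:,0]*s,p[:,1]*s
    else: x,y=p[:,0]/p[:,2],p[:,1]/p[:,2]
    return np.stack([x*K[0,0]+K[0,2],y*K[1,1]+K[1,2]],1)
E
python3 - <<'E'
from plant import *
from h import *
im=cv2.imread("pics/top0.png"); m=camera_model("top")
print(onplane(m,[[256,192]],0), -cv2.Rodrigues(m["rvec"])[0].T@m["tvec"])
c=im[80:260,80:480]
cv2.imwrite("pics/topz.png",cv2.resize(c,(800,360),interpolation=cv2.INTER_CUBIC))
hsv=cv2.cvtColor(im,cv2.COLOR_BGR2HSV)
for n,(u,v) in dict(pale=(227,170),rye=(341,215),black=(280,163),roll=(290,214),jar=(347,158),board=(425,170),bar=(437,222),stand=(233,211),yel=(106,183),blue=(180,199),bg=(200,150)).items():
    print(n,hsv[v,u],im[v,u])
E
```

```text
[[0.51636052 0.07656583 0.        ]] [0.370074   0.04680425 1.08447429]
pale [ 19 131 163] [ 79 132 163]
rye [ 10 149 111] [ 46  68 111]
black [ 26  71 101] [ 73  97 101]
roll [ 11 165 124] [ 44  74 124]
jar [  2 192 161] [ 40  47 161]
board [34 28 74] [66 74 73]
bar [ 15 140 144] [ 65 105 144]
stand [ 54  80 102] [ 70 102  76]
yel [ 19 176 135] [ 42 101 135]
blue [115 106  89] [89 58 52]
bg [ 18  69 151] [110 134 151]
```

View pics/topz.png

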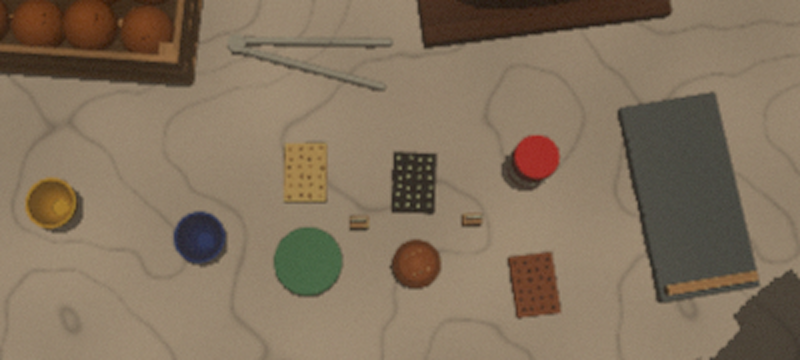

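```bash
cat > meas.py <<'E'
from plant import *
from h import *
import sys
im=cv2.imread("pics/top0.png"); m=camera_model("top")
hsv=cv2.cvtColor(im,cv2.COLOR_BGR2HSV).astype(int); H,S,V=hsv[...,0],hsv[...,1],hsv[...,2]
seed=dict(pale=(232,166,.010),rye=(347,222,.010),black=(287,171,.010),roll=(288,212,.018),jar=(348,158,.07),board=(425,170,.012),bar=(437,222,.026),stand=(234,211,.035),yel=(106,182,.042),blue=(180,199,.042))
masks=dict(pale=(S>95)&(V>95)&(H>12),rye=(S>110)&(H<16),black=(V<95),roll=(S>120)&(H<16),jar=(S>170)&(V>110)&((H<6)|(H>174)),board=(S<60)&(V<100),bar=(S>95)&(V>85),stand=(H>40)&(H<75)&(S>55),yel=(S>110)&(H>14)&(H<28),blue=(H>100)&(H<130)&(S>60))
out=im.copy()
for n,(u,v,z) in seed.items():
    k=masks[n].astype(np.uint8)*255
    w=np.zeros_like(k); r=75 if n in("board",) else 30
    w[v-r:v+r,u-r:u+r]=255; k&=w
    if n=="black" : k=cv2.morphologyEx(k,cv2.MORPH_CLOSE,np.ones((5,5)))
    if n in("pale","rye"): k=cv2.morphologyEx(k,cv2.MORPH_CLOSE,np.ones((3,3)))
    cs,_=cv2.findContours(k,cv2.RETR_EXTERNAL,cv2.CHAIN_APPROX_NONE)
    c=max(cs,key=cv2.contourArea); cv2.drawContours(out,[c],-1,(0,255,0),1)
    P=onplane(m,c[:,0,:],z)
    (cx,cy),(a,b),ang=cv2.minAreaRect((P[:,:2]*1000).astype(np.float32))
    bx=cv2.boxPoints(((cx,cy),(a,b),ang))
    e1=bx[1]-bx[0];e2=bx[2]-bx[1]; L=e1 if np.hypot(*e1)>np.hypot(*e2) else e2
    print(n,"c",round(cx,1),round(cy,1),"size",round(a,1),round(b,1),"longdir",round(np.degrees(np.arctan2(L[1],L[0]))%180,1), "circ",cv2.minEnclosingCircle((P[:,:2]*1000).astype(np.float32)))
cv2.imwrite("pics/seg.png",cv2.resize(out[80:260,80:480],(800,360),interpolation=cv2.INTER_NEAREST))
E
python3 meas.py
```

```text
pale c 584.2 134.4 size 53.4 74.8 longdir 179.0 circ ((583.408447265625, 134.7406005859375), 44.4621467590332)
rye c 434.9 -145.4 size 74.5 53.7 longdir 5.6 circ ((434.87567138671875, -145.28549194335938), 43.946529388427734)
black c 566.6 -1.5 size 52.8 76.5 longdir 178.0 circ ((566.5181884765625, -1.4367313385009766), 45.04825973510742)
roll c 463.6 -0.5 size 55.6 56.0 longdir 133.4 circ ((463.5202941894531, -0.6149478554725647), 29.3260498046875)
jar c 582.9 -144.7 size 50.0 48.5 longdir 88.4 circ ((582.9669189453125, -145.53346252441406), 25.97096824645996)
board c 540.0 -339.8 size 249.3 125.9 longdir 8.3 circ ((540.8525390625, -341.7491149902344), 136.59716796875)
bar c 431.1 -357.4 size 12.2 110.1 longdir 98.1 circ ((432.0656433105469, -357.2123107910156), 55.10763931274414)
stand c 467.9 131.4 size 80.5 80.5 longdir 88.6 circ ((468.3485412597656, 131.45188903808594), 41.210147857666016)
yel c 546.6 444.4 size 62.8 61.8 longdir 1.8 circ ((547.7709350585938, 445.0353088378906), 32.83951187133789)
blue c 500.8 263.1 size 58.7 59.0 longdir 180.0 circ ((500.51336669921875, 262.63800048828125), 30.454957962036133)
```

View pics/seg.png

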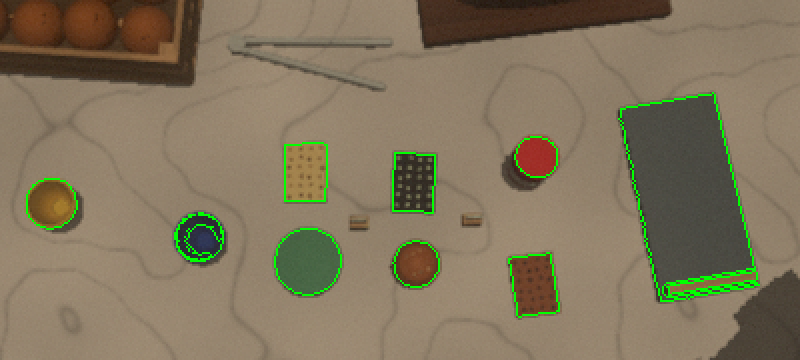

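```bash
cat > plan.py <<'E'
from plant import *
from h import *
import sys
# plan.py x y z jawdeg   (mm, jaw angle world deg)
s=get_state(); R=Ro.from_euler('xyz',s['eef_rot'],degrees=True).as_matrix()
p=s['tcp_pos']; q=s['joints']
print("t %.2f"%s['time_s'],"tcp",np.round(p*1000,1),"x",np.round(R[:,0],3),"jaw ang %.1f"%np.degrees(np.arctan2(R[1,1],R[0,1])),"q6 %.0f"%q[5],"F",np.round(s['contact_force'],1),"w %.1f"%(s['gripper_width']*1000))
if len(sys.argv)>4:
    x,y,z,a=map(float,sys.argv[1:5])
    cur=np.degrees(np.arctan2(R[1,1],R[0,1])); d=(a-cur+90)%180-90
    turn=-d
    R2=R@Ro.from_euler('x',turn,degrees=True).as_matrix()
    v=R2.T@(np.array([x,y,z])/1000-p)
    v0=R.T@(np.array([x,y,z])/1000-p)
    print("turn units %.2f"%(turn/6),"| shift after turn (units)",np.round(v/.02,2),"| shift before turn",np.round(v0/.02,2))
E
python3 plan.py 584 134.5 120 89
```

```text
t 0.15 tcp [ 232.5 -633.4  244.8] x [-0.001  0.001 -1.   ] jaw ang 110.2 q6 -17 F [ 0.1 -0.8 -0.2] w 87.7
turn units 3.53 | shift after turn (units) [ 6.28 38.69 16.91] | shift before turn [ 6.28 29.98 29.73]
```

step_arm(steps=[[[0.2,1,1],0],[[0.2,1,1],0],[[0.2,1,1],0],[[0.2,1,1],0],[[0.2,1,1],0],[[0.2,1,1],0],[[0.2,1,1],0],[[0.2,1,1],0],[[0.2,1,1],0],[[0.2,1,1],0],[[0.2,1,1],0],[[0.2,1,1],0],[[0.2,1,1],0],[[0.2,1,1],0],[[0.2,1,1],0]], fingers=0, grip_force=10)

```text
time_s: 1.4
tcp_pos: [0.4111, -0.2473, 0.1854]
eef_rot: [0.6, 90.0, 20.7]
contact_force: [0.1, -0.0, -0.8]
gripper_width: 0.0877
```

step_arm(steps=[[[0.2,1,1],0],[[0.2,1,1],0],[[0.2,1,1],0],[[0.2,1,1],0],[[0.2,1,1],0],[[0.2,1,1],0],[[0.2,1,1],0],[[0.2,1,1],0],[[0.2,1,1],0],[[0.2,1,1],0],[[0.2,1,1],0],[[0.2,1,1],0],[[0,1,1],0],[[0,1,1],0],[[0,1,1],0],[[0,0,0],1],[[0,0,0],1],[[0,0,0],1],[[0,0,0],0.5],[[0,0,0],0]])

```text
time_s: 3.07
tcp_pos: [0.5889, 0.1364, 0.1372]
eef_rot: [-153.7, 90.0, -154.6]
contact_force: [0.4, 0.4, 0.5]
gripper_width: 0.0872
```

```bash
python3 - <<'E'
from plant import *
import cv2
cv2.imwrite("pics/wrist1.png",capture("wrist"))
cv2.imwrite("pics/top1.png",capture("top"))
E
python3 plan.py 584 134.5 40 89
```

```text
t 3.17 tcp [589.  136.3 137.4] x [-0. -0. -1.] jaw ang 89.3 q6 -122 F [-1.   0.6  0.6] w 87.7
turn units 0.05 | shift after turn (units) [ 4.87 -0.09 -0.24] | shift before turn [ 4.87 -0.09 -0.25]
```

View pics/wrist1.png

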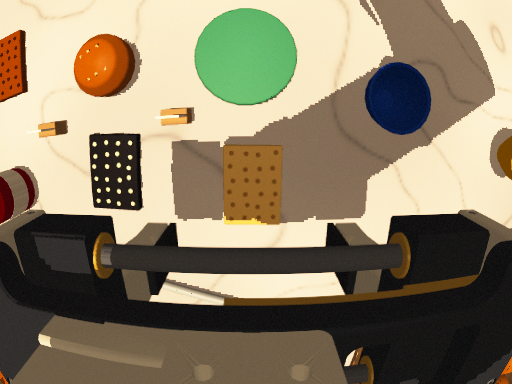

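Run:
```python
from plant import *
from h import *
m=camera_model("wrist")
def f(n,pts,z):
    P=onplane(m,pts,z,"wrist"); print(n,np.round(P[:,:2].mean(0)*1000,1),np.round(P[:,:2]*1000).tolist())
f("pale",[(223,145),(282,146),(280,223),(224,219)],.010)
f("black",[(90,135),(141,133),(140,208),(95,208)],.010)
f("stand",[(195,56),(297,56),(246,8),(246,104)],.035)
f("roll",[(74,66),(133,66),(104,34),(104,96)],.018)
f("blue",[(365,98),(431,98),(398,63),(398,134)],.042)
f("pegs",[(177,117),(53,129)],.005)
```

```text
pale [581.7 137.5] [[545.0, 112.0], [546.0, 165.0], [620.0, 164.0], [615.0, 110.0]]
black [566.7   3. ] [[528.0, -22.0], [531.0, 34.0], [604.0, 26.0], [604.0, -26.0]]
stand [468.5 133.7] [[468.0, 93.0], [469.0, 175.0], [428.0, 134.0], [509.0, 133.0]]
roll [ 4.625e+02 -2.000e-01] [[458.0, -34.0], [468.0, 31.0], [432.0, 1.0], [492.0, 1.0]]
blue [499.8 262.6] [[502.0, 230.0], [497.0, 296.0], [469.0, 262.0], [531.0, 262.0]]
pegs [517.9  -2.3] [[518.0, 69.0], [518.0, -74.0]]
```

step_arm(steps=[[[1,0,-0.28],0],[[1,0,0],0],[[1,0,0],0],[[1,0,0],0],[[1,0,0],0],[[0.5,0,0],0],[[0.3,0,0],0],[[0,0,0],0]])

```text
time_s: 3.83
tcp_pos: [0.5831, 0.1362, 0.0206]
eef_rot: [-147.4, 89.9, -148.2]
contact_force: [0.3, 0.4, -0.1]
gripper_width: 0.0875
```

step_arm(steps=[[[0,0,0],0],[[0,0,0],0],[[0,0,0],0],[[0,0,0],0],[[0,0,0],0],[[0,0,0],0],[[0,0,0],0],[[0,0,0],0]], fingers=1, grip_force=10)

```text
time_s: 4.5
tcp_pos: [0.5837, 0.1366, 0.022]
eef_rot: [25.1, 90.0, 24.3]
contact_force: [-1.5, 0.9, 5.5]
gripper_width: 0.0541
```

step_arm(steps=[[[-1,0,0],0],[[-1,0,0],0],[[-1,0,0],0],[[-1,0,0],0],[[-1,0,0],0],[[-1,-1,-0.2],0],[[0,-1,-0.2],-0.5],[[0,-1,-0.2],-1]])

```text
time_s: 5.17
tcp_pos: [0.5719, 0.0764, 0.1429]
eef_rot: [20.0, 89.9, 28.3]
contact_force: [0.6, 0.1, -1.5]
gripper_width: 0.0539
```

```bash
python3 plan.py 479.6 -348.6 140 98.3
```

```text
t 5.17 tcp [571.9  76.4 142.9] x [ 0.002  0.001 -1.   ] jaw ang 98.3 q6 -109 F [ 0.6  0.1 -1.5] w 53.9
turn units -0.00 | shift after turn (units) [  0.11 -20.36  -7.63] | shift before turn [  0.11 -20.36  -7.63]
```

step_arm(steps=[[[0,-1,-0.38],0],[[0,-1,-0.38],0],[[0,-1,-0.38],0],[[0,-1,-0.38],0],[[0,-1,-0.38],0],[[0,-1,-0.38],0],[[0,-1,-0.38],0],[[0,-1,-0.38],0],[[0,-1,-0.38],0],[[0,-1,-0.38],0],[[0,-1,-0.38],0],[[0,-1,-0.38],0],[[0,-1,-0.38],0],[[0,-1,-0.38],0],[[0,-1,-0.38],0],[[0,-1,-0.38],0],[[0,-1,-0.38],0],[[0,-1,-0.38],0],[[0,-1,-0.38],0],[[0,-1,-0.38],0]])

```text
time_s: 6.83
tcp_pos: [0.4774, -0.342, 0.1413]
eef_rot: [136.2, 90.0, 144.3]
contact_force: [1.0, -0.3, -0.9]
gripper_width: 0.0538
```

step_arm(steps=[[[0,0,0],0],[[0,0,0],0]])

```text
time_s: 7.0
tcp_pos: [0.4773, -0.3418, 0.1411]
eef_rot: [144.4, 90.0, 152.5]
contact_force: [-0.7, 0.7, -0.8]
gripper_width: 0.0538
```

```bash
python3 plan.py 479.6 -348.6 140 98.3;python3 - <<'E'
from plant import *
import cv2
cv2.imwrite("pics/wrist2.png",capture("wrist"))
E
```

```text
t 7.00 tcp [ 477.3 -341.8  141.1] x [-0.001  0.    -1.   ] jaw ang 98.0 q6 -65 F [-0.7  0.7 -0.8] w 53.8
turn units -0.04 | shift after turn (units) [ 0.05 -0.35  0.07] | shift before turn [ 0.05 -0.35  0.07]
```

View pics/wrist2.png

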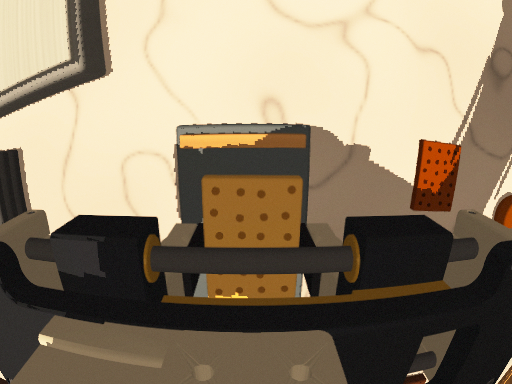

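Run:
```python
from plant import *
from h import *
im=cv2.imread("pics/wrist2.png")
cv2.imwrite("pics/w2z.png",cv2.resize(im[110:240,160:320],(800,650)[:1]+(600,),interpolation=cv2.INTER_CUBIC))
m=camera_model("wrist")
a=np.radians(8.3);R=np.array([[np.cos(a),np.sin(a)],[-np.sin(a),np.cos(a)]])
def f(n,pts,z):
    P=onplane(m,pts,z,"wrist")[:,:2]*1000; print(n,np.round(P,1).tolist(),"board frame",np.round((P-[540,-339.8])@R.T,1).tolist())
f("bar inner top",[(180,147.5),(306,147.5)],.026)
f("bar outer top",[(180,135),(306,135)],.026)
f("board near",[(177,126),(310,125)],.012)
f("board sides",[(178,180),(309,180)],.012)
f("biscuit near edge",[(202,176),(302,175)],.131)
```

```text
bar inner top [[443.1, -408.6], [428.1, -300.0]] board frame [[-105.8, -54.0], [-105.0, 55.6]]
bar outer top [[432.2, -409.7], [417.3, -301.8]] board frame [[-116.8, -53.6], [-115.9, 55.3]]
board near [[425.6, -416.7], [408.2, -296.9]] board frame [[-124.3, -59.6], [-124.2, 61.4]]
board sides [[476.0, -410.8], [458.8, -289.0]] board frame [[-73.6, -61.1], [-73.0, 62.0]]
biscuit near edge [[441.6, -371.6], [433.8, -320.6]] board frame [[-102.0, -17.3], [-102.3, 34.4]]
```

View pics/w2z.png

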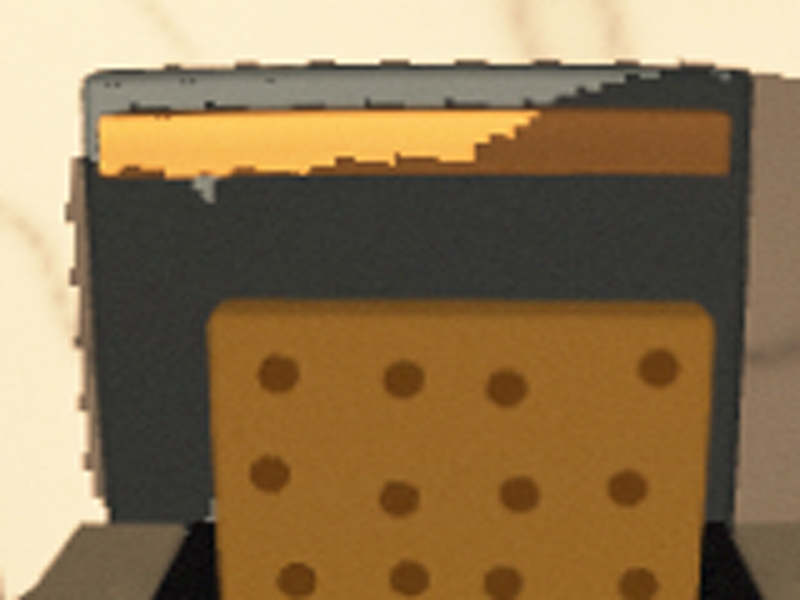

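step_arm(steps=[[[0.5,-0.38,0.1],0],[[1,0,0],0],[[1,0,0],0],[[1,0,0],0],[[0.8,0,0],0],[[0.6,0,0],0],[[0.3,0,0],0],[[0,0,0],0],[[0,0,0],0]])

```text
time_s: 7.8
tcp_pos: [0.4813, -0.3481, 0.0374]
eef_rot: [169.9, 90.0, 178.1]
contact_force: [0.3, 0.5, 0.3]
gripper_width: 0.0539
```

step_arm(steps=[[[0.05,0,0],0],[[0.05,0,-0.05],0],[[0,0,-0.05],0],[[0,0,-0.05],0],[[0,0,0],0]])

```text
time_s: 8.22
tcp_pos: [0.4779, -0.3488, 0.036]
eef_rot: [-20.9, 90.0, -12.7]
contact_force: [-0.0, -0.3, -0.4]
gripper_width: 0.0536
```

```bash
python3 plan.py 473.5 -350.5 34 98.3
```

```text
t 8.22 tcp [ 477.9 -348.8   36. ] x [ 0.001 -0.    -1.   ] jaw ang 98.1 q6 -65 F [-0.  -0.3 -0.4] w 53.6
turn units -0.03 | shift after turn (units) [ 0.1  -0.05 -0.23] | shift before turn [ 0.1  -0.05 -0.23]
```

step_arm(steps=[[[0.06,-0.03,0],0],[[0.04,0,-0.05],0],[[0,0,-0.05],0],[[0,0,0],0],[[0,0,0],0]])

```text
time_s: 8.63
tcp_pos: [0.4769, -0.3499, 0.034]
eef_rot: [-32.6, 89.9, -24.4]
contact_force: [1.6, 0.8, 4.0]
gripper_width: 0.0539
```

step_arm(steps=[[[0,0,-0.04],0],[[0,0,0],0],[[0,0,0],0]])

```text
time_s: 8.88
tcp_pos: [0.4761, -0.35, 0.034]
eef_rot: [-33.0, 89.9, -24.9]
contact_force: [3.9, 0.1, 4.8]
gripper_width: 0.0538
```

step_arm(steps=[[[0,0,-0.05],0],[[0,0,-0.05],0],[[0,0,0],0],[[0,0,0],0]])

```text
time_s: 9.22
tcp_pos: [0.474, -0.3503, 0.034]
eef_rot: [-33.0, 89.9, -24.8]
contact_force: [2.5, 0.3, 5.3]
gripper_width: 0.0543
```

step_arm(steps=[[[-0.02,0,-0.05],0],[[0,0,0],0],[[0,0,0],0]])

```text
time_s: 9.47
tcp_pos: [0.4738, -0.3503, 0.0341]
eef_rot: [-24.1, 89.9, -15.9]
contact_force: [6.8, 0.3, 0.0]
gripper_width: 0.0537
```

step_arm(steps=[[[0,0,-0.05],0],[[0,0,0],0],[[0,0,0],0]])

```text
time_s: 9.72
tcp_pos: [0.4736, -0.3503, 0.0342]
eef_rot: [-19.9, 89.8, -11.7]
contact_force: [8.3, 3.1, 0.1]
gripper_width: 0.0541
```

```bash
python3 plan.py 473.5 -350.5 34 98.3;python3 - <<'E'
from plant import *
import cv2
im=capture("wrist")
cv2.imwrite("pics/wrist3.png",cv2.resize(im[90:240,140:340],(800,600),interpolation=cv2.INTER_CUBIC))
E
```

```text
t 9.72 tcp [ 473.6 -350.3   34.2] x [ 0.004 -0.001 -1.   ] jaw ang 98.2 q6 -64 F [8.3 3.1 0.1] w 54.1
turn units -0.02 | shift after turn (units) [ 0.01 -0.01 -0.01] | shift before turn [ 0.01 -0.01 -0.01]
```

View pics/wrist3.png

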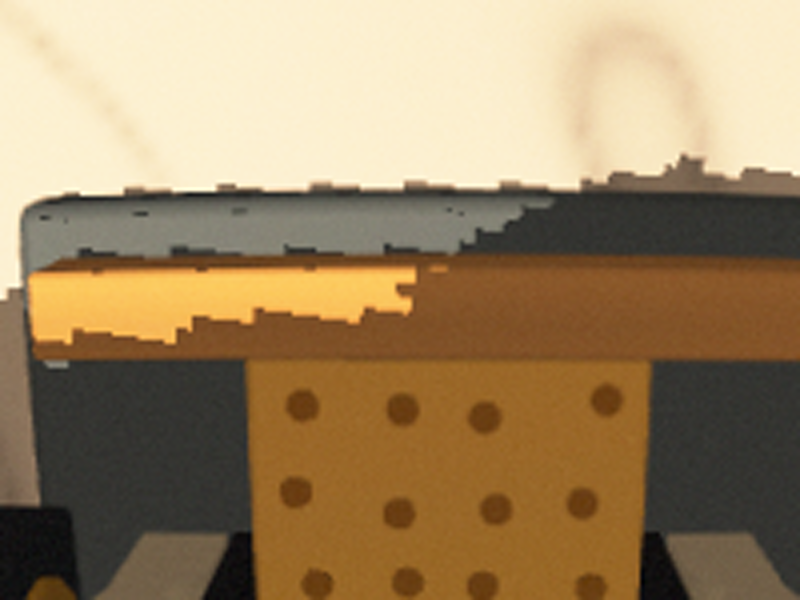

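step_arm(steps=[[[0,0,0.02],0],[[0,0,0.02],0],[[0,0,0],0],[[0,0,0],0],[[0,0,0],0],[[0,0,0],0]], fingers=0)

```text
time_s: 10.27
tcp_pos: [0.4717, -0.3502, 0.0337]
eef_rot: [152.7, 90.0, 160.8]
contact_force: [1.5, -0.7, 0.0]
gripper_width: 0.0857
```

step_arm(steps=[[[-0.5,0,0],0],[[-1,0,0],0],[[-1,0,0],0],[[-1,0,0],0],[[-1,0.5,0],0]])

```text
time_s: 10.68
tcp_pos: [0.4709, -0.3412, 0.1256]
eef_rot: [-66.3, 90.0, -58.2]
contact_force: [1.4, -0.3, 0.7]
gripper_width: 0.0877
```

```bash
python3 plan.py 435 -145 120 95.6;python3 - <<'E'
from plant import *
import cv2
im=capture("wrist")
cv2.imwrite("pics/wrist4.png",im)
E
```

```text
t 10.68 tcp [ 470.9 -341.2  125.6] x [ 0.    -0.001 -1.   ] jaw ang 98.1 q6 -65 F [ 1.4 -0.3  0.7] w 87.7
turn units 0.42 | shift after turn (units) [ 0.28  9.94 -0.83] | shift before turn [ 0.28  9.97 -0.39]
```

View pics/wrist4.png

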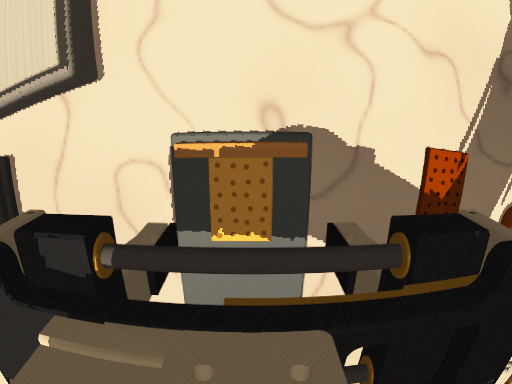

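step_arm(steps=[[[0,1,-0.04],0],[[0,1,-0.04],0],[[0,1,-0.04],0],[[0,1,-0.04],0],[[0,1,-0.04],0],[[0,1,-0.04],0],[[0,1,-0.04],0],[[0,1,-0.04],0],[[0,1,-0.04],0],[[0,0.97,-0.04],0],[[0,0,0],0.42],[[0,0,0],0]])

```text
time_s: 11.73
tcp_pos: [0.4346, -0.1432, 0.1248]
eef_rot: [-0.5, 89.9, 5.1]
contact_force: [-0.0, 0.7, 0.6]
gripper_width: 0.0872
```

```bash
python3 plan.py 435 -145 22 95.6;python3 - <<'E'
from plant import *
import cv2
im=capture("wrist")
cv2.imwrite("pics/wrist5.png",im)
E
```

```text
t 11.73 tcp [ 434.6 -143.2  124.8] x [ 0.001  0.    -1.   ] jaw ang 95.6 q6 -91 F [-0.   0.7  0.6] w 87.2
turn units 0.01 | shift after turn (units) [ 5.14 -0.09  0.01] | shift before turn [ 5.14 -0.09  0.01]
```

View pics/wrist5.png

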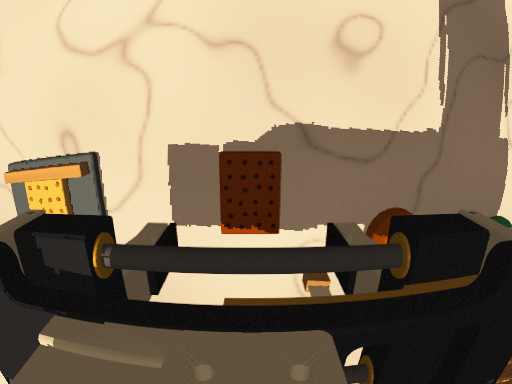

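Run:
```python
from plant import *
from h import *
m=camera_model("wrist")
P=onplane(m,[(220,152),(281,152),(280,233),(221,233)],.010,"wrist")[:,:2]*1000
print(P.round(1).tolist(),P.mean(0))
```

```text
[[398.7, -174.1], [393.5, -121.9], [468.0, -113.4], [473.4, -167.8]] [ 433.40415886 -144.30713211]
```

step_arm(steps=[[[1,-0.09,0],0],[[1,0,0],0],[[1,0,0],0],[[1,0,0],0],[[0.7,0,0],0],[[0.45,0,0],0],[[0,0,0],0]])

```text
time_s: 12.37
tcp_pos: [0.4343, -0.1464, 0.02]
eef_rot: [-173.8, 89.9, -168.1]
contact_force: [0.0, 0.6, 0.4]
gripper_width: 0.0876
```

step_arm(steps=[[[0,0,0],0],[[0,0,0],0],[[0,0,0],0],[[0,0,0],0],[[0,0,0],0],[[0,0,0],0],[[0,0,0],0]], fingers=1, grip_force=8)

```text
time_s: 12.95
tcp_pos: [0.4349, -0.1458, 0.0212]
eef_rot: [-6.8, 90.0, -1.2]
contact_force: [0.1, -0.0, 2.6]
gripper_width: 0.0542
```

step_arm(steps=[[[-0.5,0,0],0],[[-1,0,0],0],[[-1,0,0],0],[[-1,0,0],0],[[-1,0,0],0],[[-1,-0.5,0],0],[[0,-1,0],-0.42]])

```text
time_s: 13.53
tcp_pos: [0.4397, -0.1753, 0.1349]
eef_rot: [-12.1, 89.6, -3.9]
contact_force: [0.8, 0.7, -1.0]
gripper_width: 0.054
```

```bash
python3 plan.py 525 -342 130 98.3
```

```text
t 13.53 tcp [ 439.7 -175.3  134.9] x [ 0.006 -0.    -1.   ] jaw ang 98.3 q6 -84 F [ 0.8  0.7 -1. ] w 54.0
turn units -0.00 | shift after turn (units) [ 0.28 -8.86  3.01] | shift before turn [ 0.28 -8.86  3.02]
```

step_arm(steps=[[[0,-1,0.34],0],[[0,-1,0.34],0],[[0,-1,0.34],0],[[0,-1,0.34],0],[[0,-1,0.34],0],[[0,-1,0.34],0],[[0,-1,0.34],0],[[0,-1,0.34],0],[[0,-0.86,0.25],0],[[0,0,0],0],[[0,0,0],0]])

```text
time_s: 14.45
tcp_pos: [0.5213, -0.3431, 0.1301]
eef_rot: [146.0, 89.9, 154.1]
contact_force: [0.3, 0.9, -1.2]
gripper_width: 0.0541
```

```bash
python3 plan.py 524.2 -342.1 46 98.3;python3 - <<'E'
from plant import *
import cv2
im=capture("wrist")
cv2.imwrite("pics/wrist6.png",im)
E
```

```text
t 14.45 tcp [ 521.3 -343.1  130.1] x [-0.001  0.001 -1.   ] jaw ang 98.1 q6 -66 F [ 0.3  0.9 -1.2] w 54.1
turn units -0.04 | shift after turn (units) [4.21 0.03 0.16] | shift before turn [4.21 0.03 0.16]
```

View pics/wrist6.png

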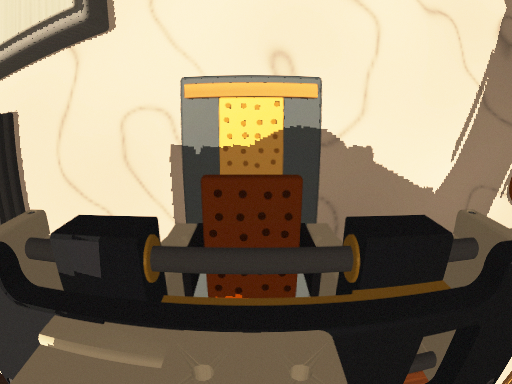

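step_arm(steps=[[[1,0.03,0.16],0],[[1,0,0],0],[[1,0,0],0],[[0.7,0,0],0],[[0.5,0,0],0],[[0,0,0],0],[[0,0,0],0]])

```text
time_s: 15.08
tcp_pos: [0.5246, -0.3412, 0.0471]
eef_rot: [167.6, 90.0, 175.8]
contact_force: [-0.2, 0.6, 0.3]
gripper_width: 0.0539
```

step_arm(steps=[[[0.05,0,0],0],[[0.05,0,0],0],[[0.05,0,0],0],[[0,0,0],0],[[0,0,0],0]], grip_force=3)

```text
time_s: 15.5
tcp_pos: [0.5248, -0.3417, 0.0443]
eef_rot: [-26.0, 90.0, -17.9]
contact_force: [-0.4, -0.4, -0.1]
gripper_width: 0.0542
```

step_arm(steps=[[[0.05,0,0],0],[[0.05,0,0],0],[[0.05,0,0],0],[[0,0,0],0],[[0,0,0],0]])

```text
time_s: 15.92
tcp_pos: [0.5251, -0.3417, 0.0411]
eef_rot: [-29.9, 90.0, -21.8]
contact_force: [1.2, 0.3, -0.1]
gripper_width: 0.054
```

```bash
python3 plan.py 524.2 -342.1 41 98.3;python3 - <<'E'
from plant import *
import cv2
im=capture("wrist")
cv2.imwrite("pics/wrist7.png",im)
E
```

```text
t 15.92 tcp [ 525.1 -341.7   41.1] x [ 0.001 -0.    -1.   ] jaw ang 98.2 q6 -67 F [ 1.2  0.3 -0.1] w 54.0
turn units -0.02 | shift after turn (units) [ 0.   -0.01 -0.05] | shift before turn [ 0.   -0.01 -0.05]
```

View pics/wrist7.png

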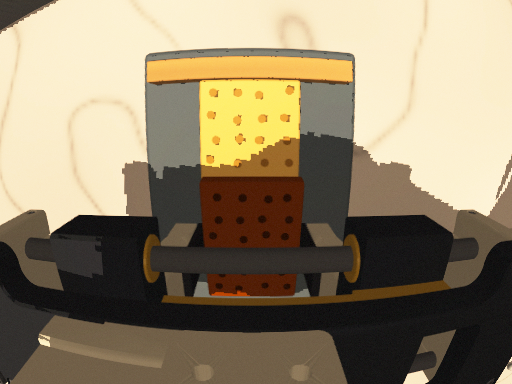

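step_arm(steps=[[[0.05,0,0],0],[[0.03,0,0],0],[[0,0,0],0],[[0,0,0],0],[[0,0,0],0]])

```text
time_s: 16.38
tcp_pos: [0.525, -0.3417, 0.0395]
eef_rot: [-31.6, 90.0, -23.4]
contact_force: [2.3, 0.2, 2.7]
gripper_width: 0.054
```

step_arm(steps=[[[0,0,0],0],[[0,0,0],0],[[0,0,0],0],[[0,0,0],0],[[-0.5,0,0],0],[[-1,0,0],0],[[-1,0,0],0],[[-1,0,0],0],[[-1,0,0],0],[[0,0,0],0]], fingers=0)

```text
time_s: 17.22
tcp_pos: [0.5268, -0.3427, 0.1347]
eef_rot: [-34.2, 89.6, -26.0]
contact_force: [0.9, 0.1, 0.5]
gripper_width: 0.0875
```

```bash
python3 plan.py 566.6 -1 135 88;python3 - <<'E'
from plant import *
import cv2
im=capture("wrist")
cv2.imwrite("pics/wrist8.png",im)
cv2.imwrite("pics/top2.png",capture("top"))
cv2.imwrite("pics/scene2.png",capture("scene"))
E
```

```text
t 17.22 tcp [ 526.8 -342.7  134.7] x [ 0.006 -0.003 -1.   ] jaw ang 98.2 q6 -67 F [0.9 0.1 0.5] w 87.5
turn units 1.70 | shift after turn (units) [-0.06 17.14  1.39] | shift before turn [-0.06 16.63  4.41]
```

View pics/wrist8.png

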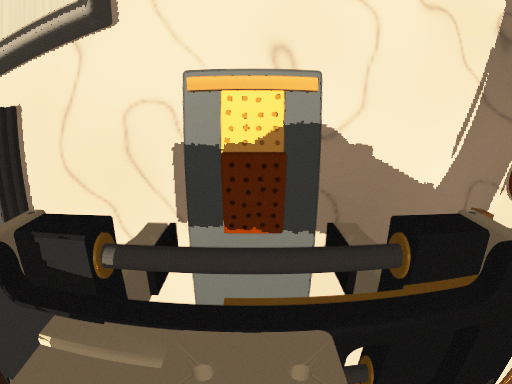

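View pics/scene2.png

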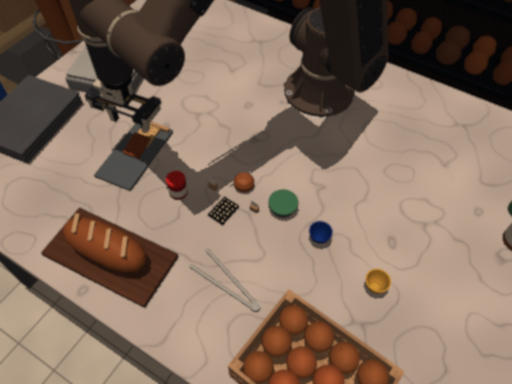

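Run:
```python
from plant import *
from h import *
m=camera_model("wrist")
im=cv2.imread("pics/wrist8.png")
cv2.imwrite("pics/w8z.png",cv2.resize(im[70:250,170:340],(750,600)[:1]+(600,),interpolation=cv2.INTER_CUBIC))
a=np.radians(8.3);R=np.array([[np.cos(a),np.sin(a)],[-np.sin(a),np.cos(a)]])
def f(n,pts,z):
    P=onplane(m,pts,z,"wrist")[:,:2]*1000; print(n,"board frame",np.round((P-[540,-339.8])@R.T,1).tolist())
f("bar inner top",[(187,90),(318,90)],.026)
f("near top",[(221,152),(286,152)],.037)
f("far top",[(223,227),(284,227)],.0218)
f("far bot",[(223,234),(284,234)],.012)
f("pale side",[(221,120),(285,120)],.022)
```

```text
bar inner top board frame [[-108.0, -51.2], [-107.8, 55.6]]
near top board frame [[-57.3, -22.8], [-57.2, 28.3]]
far top board frame [[11.7, -24.6], [11.9, 30.0]]
far bot board frame [[22.7, -25.8], [22.9, 31.4]]
pale side board frame [[-82.2, -23.9], [-82.1, 28.9]]
```

View pics/w8z.png

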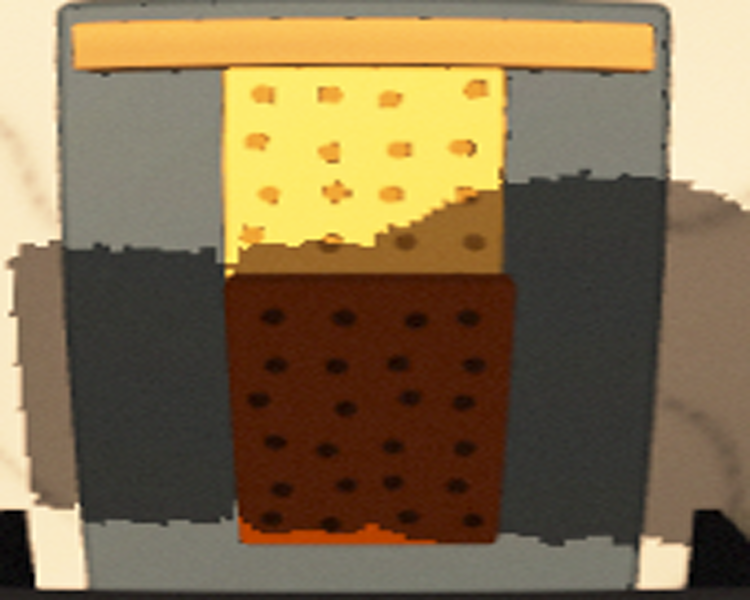

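step_arm(steps=[[[0,1,0.27],0],[[0,1,0.27],0],[[0,1,0.27],0],[[0,1,0.27],0],[[0,1,0.27],0],[[0,1,0.27],0],[[0,1,0.27],0],[[0,1,0.27],0],[[0,1,0.27],0],[[0,1,0.27],0],[[0,1,0.27],0],[[0,1,0.27],0],[[0,1,0.27],0],[[0,1,0.27],0],[[0,1,0.27],0],[[0,1,0.27],0],[[0,0.63,0.09],0],[[0,0,0],0.85],[[0,0,0],0.85],[[0,0,0],0]])

```text
time_s: 19.03
tcp_pos: [0.5642, 0.0002, 0.1286]
eef_rot: [-164.7, 89.9, -166.9]
contact_force: [-0.5, -0.5, 0.3]
gripper_width: 0.0877
```

```bash
python3 plan.py 566.6 0 21 88;python3 - <<'E'
from plant import *
import cv2
im=capture("wrist")
cv2.imwrite("pics/wrist9.png",im)
cv2.imwrite("pics/top3.png",cv2.resize(capture("top")[90:250,200:480],(800,457),interpolation=cv2.INTER_CUBIC))
E
```

```text
t 19.03 tcp [5.642e+02 2.000e-01 1.286e+02] x [-0.002 -0.    -1.   ] jaw ang 87.8 q6 -112 F [-0.5 -0.5  0.3] w 87.7
turn units -0.04 | shift after turn (units) [ 5.38 -0.01  0.13] | shift before turn [ 5.38 -0.01  0.13]
```

View pics/wrist9.png

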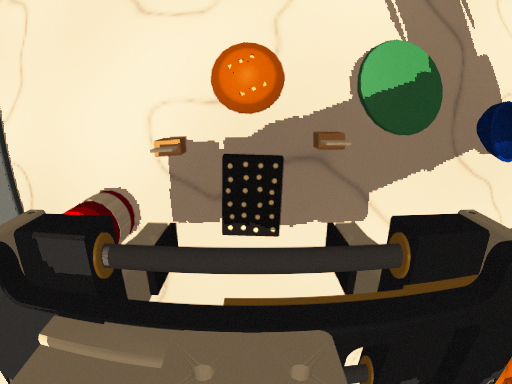

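View pics/top3.png

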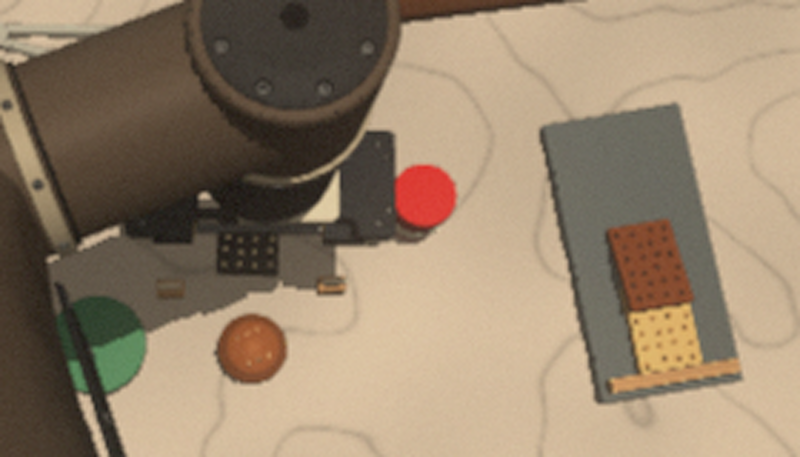

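Run:
```python
from plant import *
from h import *
m=camera_model("top")
a=np.radians(8.3);R=np.array([[np.cos(a),np.sin(a)],[-np.sin(a),np.cos(a)]])
def f(n,pts,z):
    pts=np.array(pts)/2.857+[200,90]
    P=onplane(m,pts,z)[:,:2]*1000; print(n,"board frame",np.round((P-[540,-339.8])@R.T,1).tolist())
f("far top",[(608,229),(668,220)],.0218)
f("far bot",[(608,229),(668,220)],.012)
f("near top",[(627,309),(692,300)],.037)
f("pale/bar",[(638,375),(702,366)],.023)
f("board far",[(540,130),(678,104)],.012)
```

```text
far top board frame [[21.6, 24.3], [20.6, -28.2]]
far bot board frame [[22.9, 20.7], [21.8, -32.2]]
near top board frame [[-50.1, 28.9], [-51.9, -26.4]]
pale/bar board frame [[-106.0, 27.0], [-107.6, -27.8]]
board far board frame [[120.0, 60.3], [122.2, -64.0]]
```

step_arm(steps=[[[1,0,0.12],0],[[1,0,0],0],[[1,0,0],0],[[1,0,0],0],[[0.8,0,0],0],[[0.58,0,0],0],[[0,0,0],0]])

```text
time_s: 19.72
tcp_pos: [0.5664, -0.0006, 0.0202]
eef_rot: [-154.5, 89.8, -156.3]
contact_force: [0.9, 1.1, 0.2]
gripper_width: 0.0875
```

step_arm(steps=[[[0,0,0],0],[[0,0,0],0],[[0,0,0],0],[[0,0,0],0],[[0,0,0],0],[[0,0,0],0],[[0,0,0],0]], fingers=1, grip_force=8)

```text
time_s: 20.3
tcp_pos: [0.5673, 0.0, 0.022]
eef_rot: [12.6, 90.0, 10.6]
contact_force: [0.3, -0.1, 1.1]
gripper_width: 0.0536
```

step_arm(steps=[[[-0.5,0,0],0],[[-1,0,0],0],[[-1,0,0],0],[[-1,0,0],0],[[-1,0,0],0],[[-1,0,0],0],[[-1,-0.5,0],-0.7],[[-0.5,-0.5,0],-1],[[0,-1,0],0]])

```text
time_s: 21.05
tcp_pos: [0.5714, -0.039, 0.1658]
eef_rot: [1.9, 89.7, 10.5]
contact_force: [0.5, -0.6, -0.3]
gripper_width: 0.0544
```

```bash
python3 plan.py 575.6 -334.6 150 98.3
```

```text
t 21.05 tcp [571.4 -39.  165.8] x [ 0.006  0.001 -1.   ] jaw ang 98.6 q6 -97 F [ 0.5 -0.6 -0.3] w 54.4
turn units 0.06 | shift after turn (units) [  0.78 -14.66  -1.93] | shift before turn [  0.78 -14.64  -2.02]
```

step_arm(steps=[[[0,-1,-0.14],0],[[0,-1,-0.14],0],[[0,-1,-0.14],0],[[0,-1,-0.14],0],[[0,-1,-0.14],0],[[0,-1,-0.14],0],[[0,-1,-0.14],0],[[0,-1,-0.14],0],[[0,-1,-0.14],0],[[0,-1,-0.14],0],[[0,-1,-0.14],0],[[0,-1,-0.14],0],[[0.4,-1,-0.14],0],[[0.4,-1,-0.14],0],[[0,-0.65,0],0.05],[[0,0,0],0],[[0,0,0],0]])

```text
time_s: 22.47
tcp_pos: [0.5728, -0.3358, 0.1461]
eef_rot: [175.5, 90.0, -176.7]
contact_force: [0.0, 0.5, -0.6]
gripper_width: 0.0539
```

```bash
python3 plan.py 575.1 -334.7 51 98.3;python3 - <<'E'
from plant import *
import cv2
im=capture("wrist")
cv2.imwrite("pics/wrist10.png",im)
E
```

```text
t 22.47 tcp [ 572.8 -335.8  146.1] x [-0. -0. -1.] jaw ang 97.8 q6 -69 F [ 0.   0.5 -0.6] w 53.9
turn units -0.09 | shift after turn (units) [4.76 0.04 0.12] | shift before turn [4.76 0.04 0.12]
```

View pics/wrist10.png

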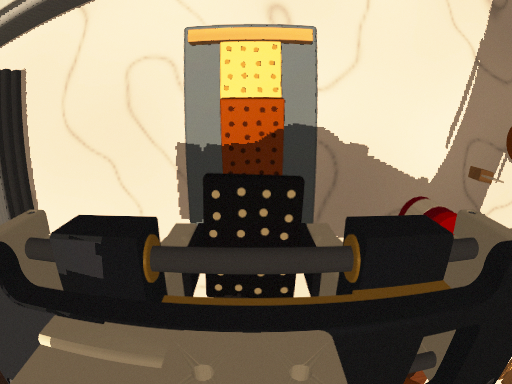

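step_arm(steps=[[[1,0.04,0.12],-0.09],[[1,0,0],0],[[1,0,0],0],[[0.8,0,0],0],[[0.6,0,0],0],[[0.35,0,0],0],[[0,0,0],0]])

```text
time_s: 23.1
tcp_pos: [0.5747, -0.3334, 0.0497]
eef_rot: [152.7, 89.9, 161.1]
contact_force: [-0.5, 0.8, -0.5]
gripper_width: 0.054
```

step_arm(steps=[[[0.05,0,0],0],[[0.05,0,0],0],[[0.05,0,0],0],[[0.05,0,0],0],[[0.05,0,0],0],[[0,0,0],0],[[0,0,0],0]], grip_force=3)

```text
time_s: 23.68
tcp_pos: [0.5752, -0.3343, 0.046]
eef_rot: [-27.5, 90.0, -19.1]
contact_force: [0.3, 0.5, -0.1]
gripper_width: 0.0546
```

```bash
python3 plan.py 575.1 -334.7 40 98.3
```

```text
t 23.68 tcp [ 575.2 -334.3   46. ] x [ 0. -0. -1.] jaw ang 98.4 q6 -68 F [ 0.3  0.5 -0.1] w 54.6
turn units 0.02 | shift after turn (units) [ 0.3  -0.02 -0.01] | shift before turn [ 0.3  -0.02 -0.01]
```

step_arm(steps=[[[0.05,0,0],0],[[0.05,0,0],0],[[0.05,0,0],0],[[0.05,0,0],0],[[0.05,0,0],0],[[0,0,0],0],[[0,0,0],0]])

```text
time_s: 24.27
tcp_pos: [0.5752, -0.3343, 0.0408]
eef_rot: [-43.3, 90.0, -34.9]
contact_force: [0.0, -0.1, 1.0]
gripper_width: 0.0537
```

```bash
python3 plan.py 575.1 -334.7 40 98.3;python3 - <<'E'
from plant import *
import cv2
im=capture("wrist")
cv2.imwrite("pics/wrist11.png",im)
E
```

```text
t 24.27 tcp [ 575.2 -334.3   40.8] x [ 0. -0. -1.] jaw ang 98.4 q6 -68 F [ 0.  -0.1  1. ] w 53.7
turn units 0.02 | shift after turn (units) [ 0.04 -0.02 -0.01] | shift before turn [ 0.04 -0.02 -0.01]
```

View pics/wrist11.png

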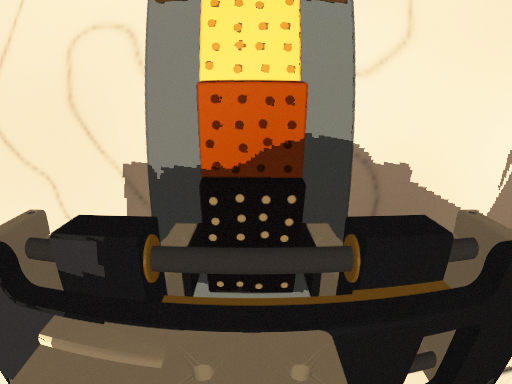

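step_arm(steps=[[[0,0,0],0],[[0,0,0],0],[[0,0,0],0],[[0,0,0],0],[[0,0,0],0],[[-0.5,0,0],0],[[-1,0,0],0],[[-1,0,0],0],[[-1,0,0],0],[[-1,0,0],0],[[-1,0,0],0],[[0,0,0],0]], fingers=0)

```text
time_s: 25.32
tcp_pos: [0.5773, -0.3353, 0.1565]
eef_rot: [-32.7, 89.6, -24.2]
contact_force: [1.6, 0.1, 0.8]
gripper_width: 0.0877
```

```bash
python3 plan.py 583 -144.7 150 166;python3 - <<'E'
from plant import *
import cv2
im=capture("wrist")
cv2.imwrite("pics/wrist12.png",im)
E
```

```text
t 25.32 tcp [ 577.3 -335.3  156.5] x [ 0.007 -0.003 -1.   ] jaw ang 98.4 q6 -68 F [1.6 0.1 0.8] w 87.7
turn units -11.26 | shift after turn (units) [0.3  2.03 9.31] | shift before turn [0.3  9.38 1.68]
```

View pics/wrist12.png

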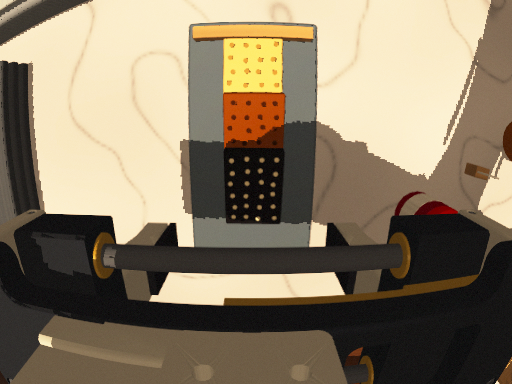

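step_arm(steps=[[[0,1,0.18],0],[[0,1,0.18],0],[[0,1,0.18],0],[[0,1,0.18],0],[[0,1,0.18],0],[[0,1,0.18],0],[[0,1,0.18],0],[[0,1,0.18],0],[[0,1,0.18],0],[[0,0.38,0.06],0]])

```text
time_s: 26.2
tcp_pos: [0.5806, -0.1417, 0.1506]
eef_rot: [142.3, 90.0, 150.7]
contact_force: [-0.4, -0.7, 0.0]
gripper_width: 0.0879
```

step_arm(steps=[[[0,0,0],-1],[[0,0,0],-1],[[0,0,0],-1],[[0,0,0],-1],[[0,0,0],-1],[[0,0,0],-1],[[0,0,0],-1],[[0,0,0],-1],[[0,0,0],-1],[[0,0,0],-1],[[0,0,0],-1],[[0,0,0],-0.26],[[0,0,0],0]])

```text
time_s: 27.28
tcp_pos: [0.5806, -0.144, 0.1505]
eef_rot: [101.9, 90.0, 177.9]
contact_force: [-0.6, 0.6, -0.1]
gripper_width: 0.0875
```

```bash
python3 plan.py 583 -144.7 50 166;python3 - <<'E'
from plant import *
import cv2
im=capture("wrist")
cv2.imwrite("pics/wrist13.png",im)
E
```

```text
t 27.28 tcp [ 580.6 -144.   150.5] x [-0.001  0.    -1.   ] jaw ang 166.0 q6 -19 F [-0.6  0.6 -0.1] w 87.5
turn units 0.00 | shift after turn (units) [ 5.02 -0.13 -0.  ] | shift before turn [ 5.02 -0.13 -0.  ]
```

View pics/wrist13.png

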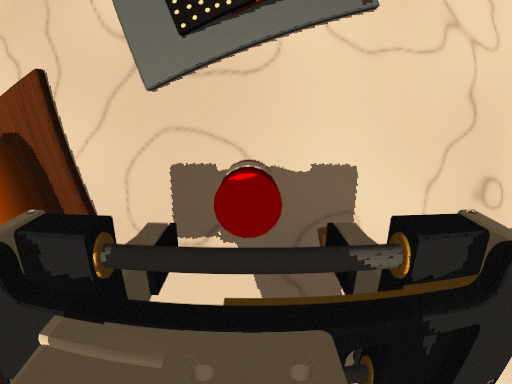

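Run:
```python
from plant import *
from h import *
m=camera_model("wrist")
print(onplane(m,[(248,203),(214,203),(282,203),(248,237)],.07,"wrist").round(4))
```

```text
[[ 0.5814 -0.1471  0.07  ]
 [ 0.607  -0.1535  0.07  ]
 [ 0.5559 -0.1406  0.07  ]
 [ 0.5885 -0.1194  0.07  ]]
```

step_arm(steps=[[[0.7,-0.1,0],0],[[1,0,0],0],[[1,0,0],0],[[1,0,0],0],[[0.8,0,0],0],[[0.5,0,0],0],[[0,0,0],0]])

```text
time_s: 27.92
tcp_pos: [0.5813, -0.1443, 0.0484]
eef_rot: [104.2, 89.8, -179.9]
contact_force: [-0.5, -0.7, 0.0]
gripper_width: 0.0876
```

step_arm(steps=[[[0,0,0],0],[[0,0,0],0],[[0,0,0],0],[[0,0,0],0],[[0,0,0],0],[[0,0,0],0],[[0,0,0],0],[[0,0,0],0]], fingers=1, grip_force=25)

```text
time_s: 28.58
tcp_pos: [0.5834, -0.1442, 0.0514]
eef_rot: [-82.1, 89.9, -6.2]
contact_force: [-0.3, -0.6, 4.4]
gripper_width: 0.0536
```

step_arm(steps=[[[-0.5,0,0],0],[[-1,0,0],0],[[-1,0,0],0],[[-1,0,0],0],[[-1,0,0],0],[[-1,0,0],0],[[0,0,0],0]])

```text
time_s: 29.17
tcp_pos: [0.5847, -0.1444, 0.1652]
eef_rot: [-80.7, 89.7, -4.7]
contact_force: [0.9, 0.1, -2.1]
gripper_width: 0.0535
```

```bash
python3 plan.py 523.8 353.7 150 166
```

```text
t 29.17 tcp [ 584.7 -144.4  165.2] x [ 0.006 -0.    -1.   ] jaw ang 166.0 q6 -19 F [ 0.9  0.1 -2.1] w 53.5
turn units -0.00 | shift after turn (units) [ 0.73  8.98 23.43] | shift before turn [ 0.73  8.99 23.43]
```

step_arm(steps=[[[0,0.384,1],0],[[0,0.384,1],0],[[0,0.384,1],0],[[0,0.384,1],0],[[0,0.384,1],0],[[0,0.384,1],0],[[0,0.384,1],0],[[0,0.384,1],0],[[0,0.384,1],0],[[0,0.384,1],0],[[0,0.384,1],0],[[0,0.384,1],0],[[0,0.384,1],0],[[0,0.384,1],0],[[0,0.384,1],0],[[0,0.384,1],0],[[0,0.384,1],0],[[0,0.384,1],0],[[0,0.384,1],0],[[0,0.384,1],0]])

```text
time_s: 30.83
tcp_pos: [0.53, 0.2817, 0.16]
eef_rot: [132.3, 89.9, -151.8]
contact_force: [0.2, -0.6, -2.1]
gripper_width: 0.0533
```

step_arm(steps=[[[0,0.384,1],0],[[0,0.384,1],0],[[0,0.384,1],0],[[0,0.15,0.43],0],[[0,0,0],0],[[0,0,0],0]])

```text
time_s: 31.33
tcp_pos: [0.5217, 0.3537, 0.1599]
eef_rot: [145.4, 89.9, -138.7]
contact_force: [0.3, -0.3, -2.5]
gripper_width: 0.0533
```

```bash
python3 plan.py 523.8 353.7 51 166;python3 - <<'E'
from plant import *
import cv2
im=capture("wrist")
cv2.imwrite("pics/wrist14.png",im)
E
```

```text
t 31.33 tcp [521.7 353.7 159.9] x [-0.001 -0.001 -1.   ] jaw ang 166.0 q6 -66 F [ 0.3 -0.3 -2.5] w 53.3
turn units -0.00 | shift after turn (units) [ 5.45 -0.11  0.03] | shift before turn [ 5.45 -0.11  0.03]
```

View pics/wrist14.png

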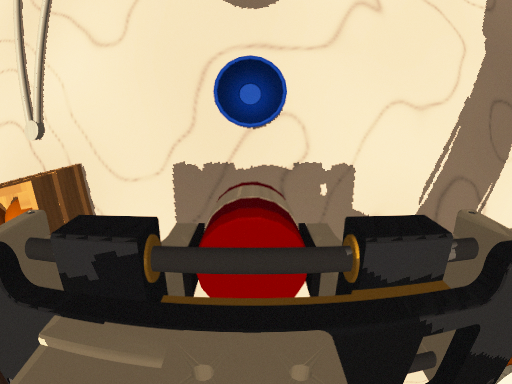

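Run:
```python
from plant import *
from h import *
m=camera_model("wrist")
P=onplane(m,[(214,91),(286,91),(250,56),(250,127)],.042,"wrist");print(P.round(4).tolist(),P.mean(0))
```

```text
[[0.5295, 0.2573, 0.042], [0.4699, 0.2724, 0.042], [0.4923, 0.2353, 0.042], [0.5074, 0.2955, 0.042]] [0.49977275 0.2651226  0.042     ]
```

step_arm(steps=[[[0.7,-0.11,0.03],0],[[1,0,0],0],[[1,0,0],0],[[1,0,0],0],[[0.8,0,0],0],[[0.6,0,0],0],[[0.2,0,0],0],[[0,0,0],0],[[0,0,0],0]])

```text
time_s: 32.13
tcp_pos: [0.5251, 0.354, 0.0554]
eef_rot: [-50.2, 90.0, 25.8]
contact_force: [-0.1, -0.6, -2.3]
gripper_width: 0.0535
```

```bash
python3 plan.py 523.8 353.7 51 166
```

```text
t 32.13 tcp [525.1 354.   55.4] x [ 0.001  0.    -1.   ] jaw ang 166.0 q6 -66 F [-0.1 -0.6 -2.3] w 53.5
turn units -0.01 | shift after turn (units) [ 0.22  0.06 -0.03] | shift before turn [ 0.22  0.06 -0.03]
```

step_arm(steps=[[[0.08,0.06,0],0],[[0.06,0,0],0],[[0.06,0,0],0],[[0.03,0,0],0],[[0,0,0],0],[[0,0,0],0]])

```text
time_s: 32.63
tcp_pos: [0.5236, 0.3547, 0.0514]
eef_rot: [-32.9, 89.9, 43.1]
contact_force: [-2.9, -1.2, 5.1]
gripper_width: 0.0537
```

Contact; release and lift.

step_arm(steps=[[[0,0,0],0],[[0,0,0],0],[[0,0,0],0],[[0,0,0],0],[[0,0,0],0],[[-0.5,0,0],0],[[-1,0,0],0],[[-1,0,0],0],[[-1,0,0],0],[[-1,0,0],0],[[-1,0,0],0],[[0,0,0],0]], fingers=0)

```text
time_s: 33.63
tcp_pos: [0.5253, 0.3558, 0.1656]
eef_rot: [-35.4, 89.6, 40.6]
contact_force: [0.4, -0.4, 0.0]
gripper_width: 0.0877
```

```bash
python3 plan.py 463.5 -0.5 160 90;python3 - <<'E'
from plant import *
from h import *
m=camera_model("wrist")
im=capture("wrist")
cv2.imwrite("pics/wrist15.png",im)
E
```

```text
t 33.63 tcp [525.3 355.8 165.6] x [ 0.005  0.005 -1.   ] jaw ang 166.0 q6 -66 F [ 0.4 -0.4  0. ] w 87.7
turn units 12.67 | shift after turn (units) [  0.18 -17.81  -3.09] | shift before turn [  0.18  -1.31 -18.03]
```

View pics/wrist15.png

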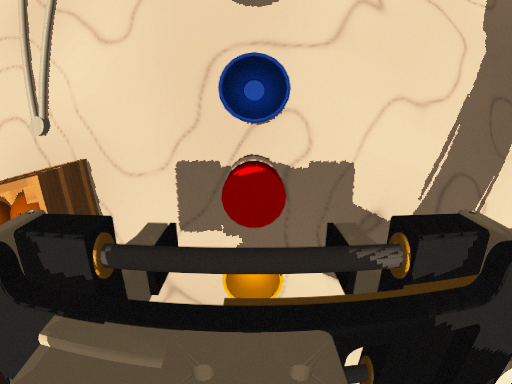

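step_arm(steps=[[[0,-0.07,-1],0],[[0,-0.07,-1],0],[[0,-0.07,-1],0],[[0,-0.07,-1],0],[[0,-0.07,-1],0],[[0,-0.07,-1],0],[[0,-0.07,-1],0],[[0,-0.07,-1],0],[[0,-0.07,-1],0],[[0,-0.07,-1],0],[[0,-0.07,-1],0],[[0,-0.07,-1],0],[[0,-0.07,-1],0],[[0,-0.07,-1],0],[[0,-0.07,-1],0],[[0,-0.07,-1],0],[[0,-0.07,-1],0],[[0,-0.07,-1],0],[[0,0,0],0],[[0,0,0],0]])

```text
time_s: 35.35
tcp_pos: [0.46, -0.0023, 0.1602]
eef_rot: [-25.5, 90.0, 50.4]
contact_force: [1.1, -0.4, -0.1]
gripper_width: 0.0877
```

```bash
python3 plan.py 463.5 -0.5 24 166;python3 - <<'E'
from plant import *
from h import *
im=capture("wrist")
cv2.imwrite("pics/wrist16.png",im)
E
```

```text
t 35.35 tcp [460.   -2.3 160.2] x [ 0.  0. -1.] jaw ang 165.8 q6 -39 F [ 1.1 -0.4 -0.1] w 87.7
turn units -0.03 | shift after turn (units) [ 6.81 -0.15  0.13] | shift before turn [ 6.81 -0.15  0.13]
```

View pics/wrist16.png

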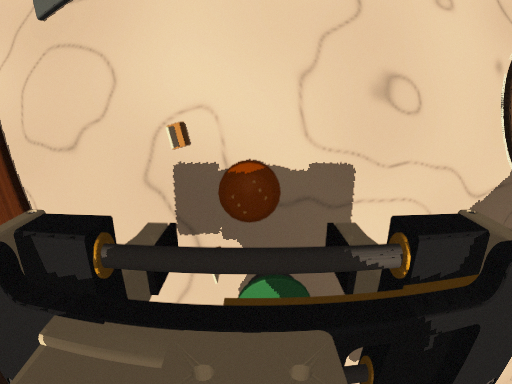

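step_arm(steps=[[[1,-0.15,0.13],0],[[1,0,0],0],[[1,0,0],0],[[1,0,0],0],[[1,0,0],0],[[0.9,0,0],0],[[0.6,0,0],0],[[0.25,0,0],0],[[0,0,0],0]])

```text
time_s: 36.15
tcp_pos: [0.4635, 0.0009, 0.0241]
eef_rot: [128.2, 89.9, -155.8]
contact_force: [0.1, 0.0, -0.3]
gripper_width: 0.0876
```

step_arm(steps=[[[0,0,0],0],[[0,0,0],0],[[0,0,0],0],[[0,0,0],0],[[0,0,0],0],[[0,0,0],0],[[0,0,0],0]], grip_force=10, fingers=1)

```text
time_s: 36.73
tcp_pos: [0.4643, 0.0009, 0.0257]
eef_rot: [-55.1, 90.0, 20.8]
contact_force: [-1.4, 0.7, 6.4]
gripper_width: 0.0588
```

step_arm(steps=[[[-0.5,0,0],0],[[-1,0,0],0],[[-1,0,0],0],[[-1,0,0],0],[[-1,0,0],0],[[0,0,0],0]])

```text
time_s: 37.23
tcp_pos: [0.4661, 0.0013, 0.1188]
eef_rot: [-59.3, 89.7, 16.7]
contact_force: [1.0, -0.1, -0.4]
gripper_width: 0.0591
```

```bash
python3 plan.py 468.5 132 64 166;python3 - <<'E'
from plant import *
from h import *
im=capture("wrist")
cv2.imwrite("pics/wrist17.png",im)
E
```

```text
t 37.23 tcp [466.1   1.3 118.8] x [ 0.006  0.002 -1.   ] jaw ang 166.0 q6 -39 F [ 1.  -0.1 -0.4] w 59.1
turn units -0.00 | shift after turn (units) [2.75 1.48 6.36] | shift before turn [2.75 1.48 6.36]
```

View pics/wrist17.png

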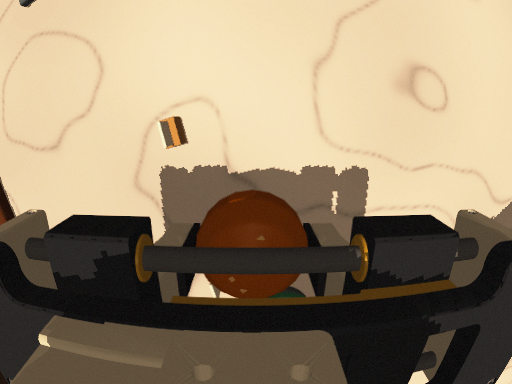

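step_arm(steps=[[[0,0.23,1],0],[[0,0.23,1],0],[[0,0.23,1],0],[[0,0.23,1],0],[[0,0.23,1],0],[[0,0.23,1],0],[[0,0.1,0.41],0],[[0.8,0,0],0],[[0.8,0,0],0],[[0.6,0,0],0],[[0.4,0,0],0],[[0,0,0],0],[[0,0,0],0]])

```text
time_s: 38.37
tcp_pos: [0.4662, 0.1319, 0.0628]
eef_rot: [144.5, 89.9, -139.6]
contact_force: [0.4, 0.7, -0.9]
gripper_width: 0.0589
```

```bash
python3 plan.py 468.3 133 60.5 166
```

```text
t 38.37 tcp [466.2 131.9  62.8] x [-0.001 -0.001 -1.   ] jaw ang 165.9 q6 -53 F [ 0.4  0.7 -0.9] w 58.9
turn units -0.01 | shift after turn (units) [ 0.11 -0.09  0.08] | shift before turn [ 0.11 -0.09  0.08]
```

step_arm(steps=[[[0,-0.09,0.08],0],[[0.05,0,0],0],[[0.05,0,0],0],[[0.03,0,0],0],[[0,0,0],0],[[0,0,0],0]])

```text
time_s: 38.87
tcp_pos: [0.4686, 0.1334, 0.0607]
eef_rot: [-31.8, 90.0, 44.2]
contact_force: [0.3, 0.5, -0.7]
gripper_width: 0.0589
```

step_arm(steps=[[[0,0,0],0],[[0,0,0],0],[[0,0,0],0],[[0,0,0],0],[[0,0,0],0],[[-0.5,0,0],0],[[-1,0,0],0],[[-1,0,0],0],[[-1,0,0],0],[[-1,0,0],0],[[0,0,0],0],[[0,0,0],0]], fingers=0)

```text
time_s: 39.87
tcp_pos: [0.4691, 0.1338, 0.1517]
eef_rot: [-36.7, 89.8, 39.3]
contact_force: [0.2, 0.3, 0.2]
gripper_width: 0.0878
```

```bash
python3 plan.py
python3 - <<'E'
from plant import *
from h import *
im=capture("wrist")
cv2.imwrite("pics/wrist18.png",im)
E
```

```text
t 39.87 tcp [469.1 133.8 151.7] x [ 0.002  0.002 -1.   ] jaw ang 166.0 q6 -53 F [0.2 0.3 0.2] w 87.8
```

View pics/wrist18.png

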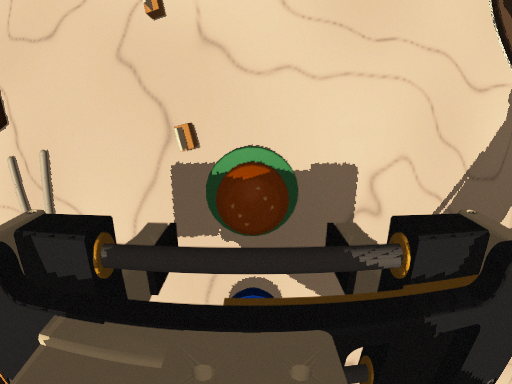

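step_arm(steps=[[[-0.5,-0.2,-1],0],[[-0.5,-0.2,-1],0],[[-0.3,-0.2,-1],0],[[0,-0.2,-1],0],[[0,-0.2,-1],0],[[0,-0.2,-1],0],[[0,-0.2,-1],0],[[0,-0.2,-1],0],[[0,-0.2,-1],0],[[0,-0.2,-1],0],[[0,-0.2,-1],0],[[0,-0.2,-1],0],[[0,-0.2,-1],0],[[0,-0.2,-1],0],[[0,-0.2,-1],0],[[0,0,0],0],[[0,0,0],0]])

```text
time_s: 41.33
tcp_pos: [0.4532, -0.1729, 0.1753]
eef_rot: [100.1, 89.9, 175.9]
contact_force: [-0.2, 0.4, -0.3]
gripper_width: 0.0876
```

```bash
python3 plan.py
python3 - <<'E'
from plant import *
from h import *
im=capture("top")
cv2.imwrite("pics/top4.png",im)
cv2.imwrite("pics/top4z.png",cv2.resize(im[90:260,80:480],(800,340),interpolation=cv2.INTER_CUBIC))
im=capture("scene")
cv2.imwrite("pics/scene4.png",im)
cv2.imwrite("pics/scene4z.png",cv2.resize(im[90:310,80:400],(800,550),interpolation=cv2.INTER_CUBIC))
E
```

```text
t 41.33 tcp [ 453.2 -172.9  175.3] x [-0.002  0.    -1.   ] jaw ang 165.8 q6 -17 F [-0.2  0.4 -0.3] w 87.6
```

View pics/top4z.png

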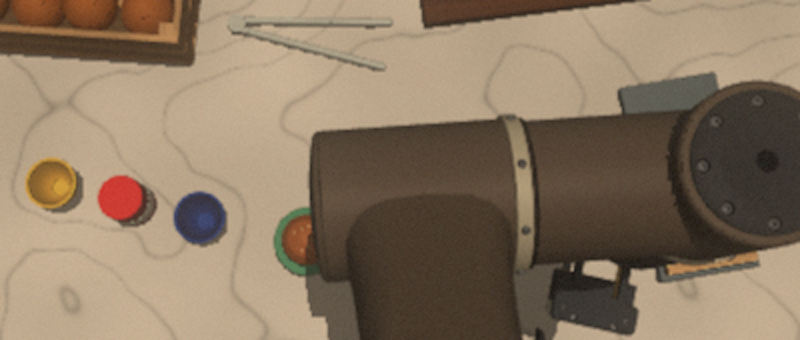

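View pics/scene4z.png

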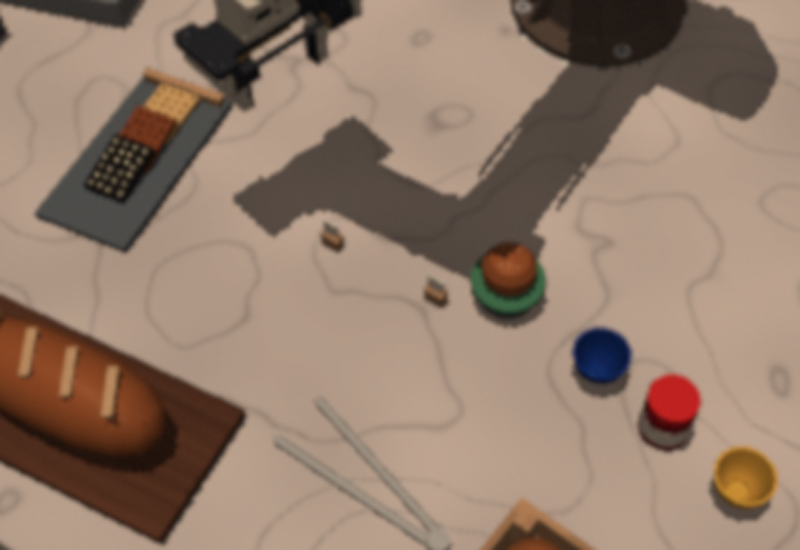

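step_arm(steps=[[[-0.2,0.2,-1],0],[[-0.2,0.2,-1],0],[[-0.2,0.2,-1],0],[[-0.2,0.2,-1],0],[[-0.2,0.2,-1],0],[[-0.2,0.2,-1],0],[[-0.2,0.2,-1],0],[[-0.2,0.2,-1],0],[[-0.2,0.2,-1],0],[[-0.2,0.2,-1],0],[[-0.2,0.2,-1],0],[[-0.2,0.2,-1],0],[[-0.2,0.2,-1],0],[[-0.2,0.2,-1],0],[[-0.2,0.2,-1],0],[[-0.2,0.2,-1],0],[[-0.2,0.2,-1],0],[[-0.2,0.2,-1],0],[[-0.2,0.2,-1],0],[[-0.2,0.2,-1],0]])

```text
time_s: 43.1
tcp_pos: [0.2797, -0.5409, 0.2564]
eef_rot: [35.7, 90.0, 111.8]
contact_force: [-0.1, -0.1, 0.1]
gripper_width: 0.0875
```

step_arm(steps=[[[0,0.2,-1],0],[[0,0.2,-1],0],[[0,0.2,-1],0],[[0,0.2,-1],0],[[0,0,0],0],[[0,0,0],0]])

```text
time_s: 43.6
tcp_pos: [0.2446, -0.6144, 0.2554]
eef_rot: [42.9, 89.9, 118.9]
contact_force: [0.6, 0.7, -0.4]
gripper_width: 0.0877
```

```bash
python3 plan.py
python3 - <<'E'
from plant import *
from h import *
im=capture("top")
cv2.imwrite("pics/top5.png",im)
cv2.imwrite("pics/top5z.png",cv2.resize(im[90:260,80:480],(800,340),interpolation=cv2.INTER_CUBIC))
cv2.imwrite("pics/top5b.png",cv2.resize(im[115:245,380:480],(460,600),interpolation=cv2.INTER_CUBIC))
E
sed -e 's/top0.png/top5.png/; s/seg.png/seg5.png/; s/jar=(348,158,.07)/jar=(141,189,.07)/; s/roll=(288,212,.018)/roll=(231,210,.053)/' meas.py > meas5.py; python3 meas5.py | egrep "roll|jar|stand|yel|blue"
```

```text
t 43.60 tcp [ 244.6 -614.4  255.4] x [-0.001  0.001 -1.   ] jaw ang 165.9 q6 37 F [ 0.6  0.7 -0.4] w 87.7Traceback (most recent call last):
  File "meas5.py", line 16, in <module>
    c=max(cs,key=cv2.contourArea); cv2.drawContours(out,[c],-1,(0,255,0),1)
ValueError: max() iterable argument is empty
```

View pics/top5z.png

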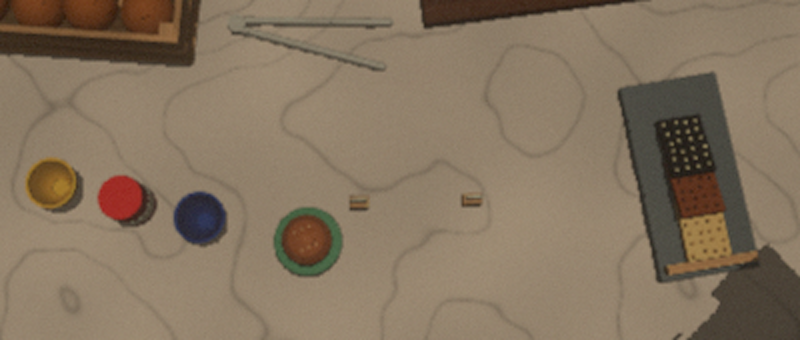

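View pics/top5b.png

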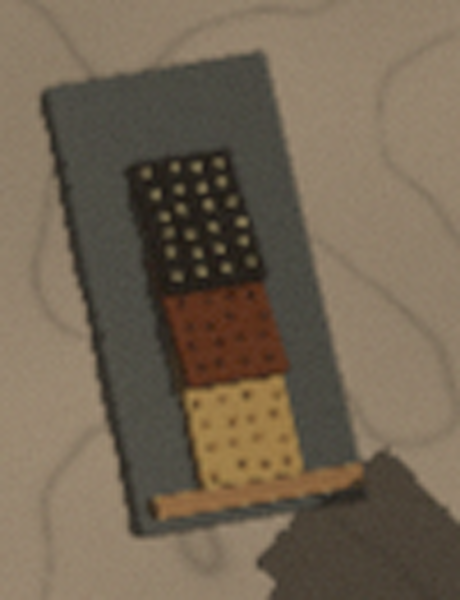

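```bash
sed -i 's/^    k=masks/    if n not in ("roll","jar","stand","yel","blue"): continue\n    k=masks/' meas5.py; python3 meas5.py
python3 - <<'E'
from plant import *
from h import *
m=camera_model("top")
a=np.radians(8.3);R=np.array([[np.cos(a),np.sin(a)],[-np.sin(a),np.cos(a)]])
def f(n,pts,z):
    pts=np.array(pts)*[100/460,130/600]+[380,115]
    P=onplane(m,pts,z)[:,:2]*1000; print(n,"board frame",np.round((P-[540,-339.8])@R.T,1).tolist())
f("black far top",[(127,167),(228,151)],.022)
f("black near top",[(161,297),(268,280)],.037)
f("rye near top",[(186,388),(289,372)],.037)
f("pale at bar",[(202,492),(303,476)],.022)
E
```

```text
roll c 468.5 131.0 size 56.2 55.6 longdir 44.0 circ ((468.54217529296875, 131.04229736328125), 29.289417266845703)
jar c 522.7 351.0 size 50.2 50.8 longdir 153.9 circ ((522.8253784179688, 351.315673828125), 26.07347297668457)
stand c 467.9 131.4 size 80.5 80.5 longdir 88.6 circ ((468.224853515625, 131.4474639892578), 41.31920623779297)
yel c 546.5 444.5 size 62.7 61.9 longdir 1.4 circ ((547.5947875976562, 445.2938232421875), 32.77696990966797)
blue c 500.9 263.0 size 59.7 58.0 longdir 44.3 circ ((500.24639892578125, 262.9193115234375), 30.569658279418945)
black far top board frame [[70.7, 26.6], [70.0, -28.6]]
black near top board frame [[-3.4, 29.4], [-4.1, -27.7]]
rye near top board frame [[-52.7, 27.1], [-53.5, -27.6]]
pale at bar board frame [[-107.0, 25.4], [-107.7, -28.6]]
```

View pics/seg5.png

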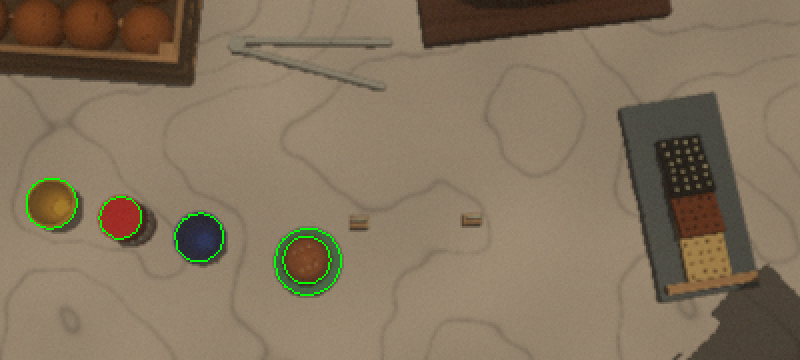

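Run:
```python
from plant import *
from h import *
m=camera_model("scene")
def f(n,p,z):
    print(n,onplane(m,np.array([p])*0.4+[80,90],z)[0]*1000)
f("jar",(673,403),.07);f("blue",(602,354),.042);f("yel",(745,477),.042)
```

```text
jar [532.08424884 358.47618576  70.        ]
blue [504.17319037 268.63105324  42.        ]
yel [551.86371244 451.40236663  42.        ]
```

```bash
python3 -c "
from plant import *
print(close_job(), get_state()['time_s'])"
```

```text
the job is handed in; nothing more can be done
the job is handed in; nothing more can be done
```

The job is handed in, at about 44 s of the 96 s allowed, with the arm back near its start pose and touching nothing. `close_job()` gave no verdict, so these results come from my last top and scene views.

- **Crispbreads:** The pale one lies flat on the board's middle line, pushed against the bar until the arm felt contact. The brown and then the black one are shingled behind it, each lowered with a light grip until it tilted onto the one before. Both overlaps measured about 25 mm of 76 mm, and all three are centred across the board to about 1 mm.
- **Jam jar:** It stands upright between the dishes, about 2–3 mm from the midpoint by the top view. The scene view put it about 4 mm off, in a different direction, which is close to the accuracy of the cameras.
- **Roll:** It stands upright on the green pedestal, within about 1 mm of the centre.

Nothing else was moved or knocked over. The wrist camera read positions along the board about 2–3 mm low, so I used the top view and the contact with the bar instead.

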